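Push the red-ended roller up the inspection ramp to its stop

ROBOT

A 7-joint arm with a two-finger parallel gripper is mounted at the origin on a cart in front of the work surface, level with it; the furniture and walls round the work are solid. World frame = base frame: x ahead of the robot, y to its left, z up, the work surface at z = 0. Lengths are in m, angles in rad, forces in N, time in s.
With the tool pointing down it reaches from about 0.4 to 0.85 m from the base axis. Payload 10.4 kg.
Tool frame: the origin (TCP) lies between the finger pads; the fingertips stand tip_extent ahead of it and the grasp point (between the pads) lies 2 mm behind it (tip_extent is the distance from the TCP to the fingertips, in m); z points along the fingers, y is the direction in which the jaws open and shut (so a half turn about z gives the same grasp; the last joint's range is limited). The gripper opens to 87 mm and grips with 3 to 60 N. Pads are 19 mm wide; open, the fingers measure 117 mm over their backs; the gripper's body (75 mm by 190 mm) begins 51 mm behind the grasp point.
Start: joints at [-1.202, 0.332, -0.065, 1.46, 0.022, 1.35, -0.088], TCP at [0.239, 0.578, 0.24] pointing down, gripper open.
Joint ranges: [-2.6, 2.6], [-0.5, 2.12], [-1.47, 1.34], [0.16, 2.42], [-1.27, 4.41], [0.06, 2.06], [-2.6, 2.6]. Speed limits (rad/s): [2.22, 2.22, 2.79, 2.79, 3.14, 3.14, 3.14].

INTERFACE

Orientations are given as a unit quaternion [x, y, z, w].
In Python, from bench import read_state, camera, camera_params, close_job, tip_extent gives the robot as it stands. The module is installed in compiled form; this text tells all that it offers.
- The arm moves only by the tool send_rows, never from a script. Its argument "steps" is a list of rows, each a list of 7 numbers: the turn, a rotation vector about the tool's x, y, z in degrees, then the shift along the tool's x, y, z in m, then the gripper's target within -1 to 1 (shut at 1, half-way at 0, fully open at -1). In form: [[ax, ay, az, x, y, z, jaw], ...]. A call has exactly 10 rows; each row shifts and turns the pose as measured when the row begins, along the tool's axes as they then stand; what a row does not reach is not made up. A row lasts 1/10 s, in which the tool goes at most 50 mm and 8.59 degrees, less where a joint would pass 70% of its speed; a pose out of reach is approached as far as the arm can. A call with a gripper value outside its range is refused whole. The fingers move at their own pace and stop on an object; "force" is the grip in N (left out, the last holds). Time passes only in rows, so rows that do not move let the fingers close, or fill a call up. It gives the time, the measured TCP pose, the force and the opening at its end, in the units of the state.
- read_state(): the state, without advancing time (a new reading comes with each control period).
- camera(name): name is "side" or "top"; returns (picture, depth): 384x512x3 uint8, blue, green, red; 384x512 float32, m along the optical axis (not along the pixel's ray), 0 where there is no reading.
- camera_params(name): a dict with "camera_matrix" (3x3 intrinsics, pixels), "world_from_camera" (4x4, takes a point from camera to world coordinates). Camera axes: x right, y down, z forward; pixel columns grow to the right and rows downward; lengths in m; the calibration is good to about 2 mm. A picture is of the moment at which its call begins. camera_params takes no time and is no camera call.
- close_job(): hands the job in, once; it reports no verdict.
The state is a dict: "time": time; "joint_positions": joint angles; "joint_vel": joint speeds; "joint_torque": joint torques, N m; "ee_pos": TCP position; "eef_rot": TCP orientation; "ft_force": force on the tool from outside, world axes, zero at the start; "torque": the same for the moment, N m; "width": finger opening in m.
Only numpy, scipy, OpenCV 4.12 (cv2) and the standard library are available. Lean on these libraries where they do the work, as an engineer would, in place of code of your own. Each camera call takes 0.05 s, during which the arm holds its last target.

TASK

Push the roller with the red ends slowly up its lane of the sloping two-lane ramp, over the crest and into the pocket at the top, so that it lies against the stop; keep a fingertip behind it all the way so that it never runs away or rolls back down. Only push it: do not take it between the fingers, lift it or press it hard, and leave the blue-ended roller and everything else on the bench where they are. Then move clear.

Things in the scene. Friction and masses are not known exactly. Their poses are not given: they have to be found in the camera images.
- ramp: fixed two-lane ramp, aluminium deck, blue frame, 233 x 206 mm, left of centre. Origin: centre of its underside, on the bench; x uphill (away from the robot), z up. Lanes centred on y = +0.0495 and -0.0495 m, 91 mm wide between black guide bars (8 mm wide, at y -0.099, 0, 0.099; 10 mm above the deck). Foot lip, crest and stop lie at x = -0.105, 0.060, 0.104 (see the three points)
- ramp_foot (a point): middle (ramp y = 0) of the foot lip's uphill face, at deck height, 12 mm above the bench. The lip stands 6 mm above the deck. From here the deck rises at 9 degrees to the crest; on this slope a roller's centre stays 22 mm above the deck, and when let go it rolls back to the lip
- ramp_crest (a point): middle (ramp y = 0) of the crest, the deck's highest line, 38 mm above the bench, 165 mm uphill of the lip. Beyond it the deck falls at 8 degrees to the stop (the pocket): a roller whose centre has passed the crest rolls by itself against the stop and stays
- ramp_stop (a point): middle (ramp y = 0) of the stop's face at the end of the pocket: upright blue plate with black rubber pads, 206 mm wide, its top 68 mm above the bench; this point is 54 mm above the bench. A roller resting against it has its centre 22 mm in front of it (ramp x = 0.082), 57 mm above the bench
- roller_red: film guide roller: plain smooth plastic cylinder (friction about 0.3), 44 mm diameter, 85 mm long, 0.18 to 0.35 kg, white with red end caps. Origin at its centre, y along its own axis (parallel to the ramp's y); x, z turn as it rolls. Starts at the foot of one of the two lanes (either), against the foot lip: ramp x -0.093, y +0.0495 or -0.0495, z 0.036 m. This one is to be pushed
- roller_blue: film guide roller: plain smooth plastic cylinder (friction about 0.3), 44 mm diameter, 85 mm long, 0.18 to 0.35 kg, white with blue end caps. Origin at its centre, y along its own axis (parallel to the ramp's y); x, z turn as it rolls. Starts at the foot of one of the two lanes (either), against the foot lip: ramp x -0.093, y +0.0495 or -0.0495, z 0.036 m. Stays at the foot
- white_cap: a loose white screw cap, 38 mm wide, 34 mm high, standing on the bench to the left of the ramp (ramp y about 0.14), between it and the fixed heat sealer with a raised lever along the left edge of the bench (about world x 0.51, y 0.52; do not run into it, nor into the long lamp overhead at the right, world y below 0.05); origin at the centre of its underside. Leave it alone.
- marker: a loose red marker pen, 130 mm long, 15 mm thick, lying on the bench to the right of the ramp, roughly along it (ramp y about -0.13); origin under its middle. Leave it alone.
- loupe: a loose black magnifier, 39 mm wide, 37 mm high, standing on the bench at the right of the ramp; origin at the centre of its underside. Leave it alone.
- caliper: a loose caliper, 61 x 200 x 12 mm, lying at the right, far from the ramp; origin under its middle. Leave it alone.
- timer: a loose white timer, 62 x 62 x 22 mm, lying at the right of the ramp; origin under its middle. Leave it alone.
- canister_pack: a loose white canister with a red cap in a clear bag, 64 x 178 x 54 mm, lying far right; origin under its middle. Leave it alone.
Things that resemble listed ones, but are neither listed nor needed, are in the scene too. Leave any brown look-alike of the roller_red alone.

How it is judged:
By the outcome, as a careful person would: the job done as asked, in the order asked, and still so for the second after the job is handed in, with the robot touching nothing.
It also fails if it takes over 38 s, if anything falls off the work surface, if the arm or the gripper's body presses on something with over 40 N, if the wrist force passes 120 N, or if a joint passes its speed limit or range.

## Working session

There is one attempt and no reset: what is moved stays moved. The work goes in short steps, Python scripts to look and compute and a tool call to move; the robot and the scene stay as the last step left them, time stands still between calls to the robot, and variables do not carry over. Pictures are saved under pics/ and viewed, and the job is handed in when it is done.

Besides the shell and the picture viewer there is one more tool, called after "Emit:" in YAML: its name, and indented under it one key for each argument. send_rows: Moves the arm, as the interface text tells. Its arguments: {"type":"object","properties":{"steps":{"type":"array"},"force":{"type":"number"}},"required":["steps"]}

```bash
mkdir -p pics; python3 - <<'E'
from bench import *
import cv2,numpy as np
s=read_state()
for k,v in s.items(): print(k,np.round(v,4))
print(tip_extent if not callable(tip_extent) else tip_extent())
for n in("top","side"):
    p,d=camera(n); cv2.imwrite(f"pics/{n}0.png",p); np.savez(f"pics/{n}0.npz",p=p,d=d)
    q=camera_params(n); print(n,np.round(q["camera_matrix"],1).tolist(),np.round(q["world_from_camera"],4).tolist())
E
```

```text
time 0.0
joint_positions [-1.2016  0.3329 -0.0647  1.461   0.0216  1.3499 -0.0885]
joint_vel [ 0.0009 -0.0003  0.0005  0.0008  0.001  -0.0012 -0.0012]
joint_torque [-0.00000e+00 -6.23251e+01  2.47000e-02 -3.89905e+01 -6.12000e-02
  3.97000e-02  1.00000e-04]
ee_pos [0.2385 0.5773 0.2387]
eef_rot [ 1.946e-01  9.809e-01 -7.000e-04 -1.000e-04]
ft_force [ 0.3582 -0.1747 -0.1611]
torque [-0.0334  0.0027  0.0003]
width 0.0869
0.017
top [[347.1, 0.0, 253.1], [0.0, 347.1, 191.2], [0.0, 0.0, 1.0]] [[-0.0039, -0.9995, 0.0321, 0.5153], [-0.9999, 0.0044, 0.0165, 0.022], [-0.0166, -0.032, -0.9993, 1.1321], [0.0, 0.0, 0.0, 1.0]]
side [[385.1, 0.0, 259.6], [0.0, 385.1, 192.3], [0.0, 0.0, 1.0]] [[0.9761, -0.1434, 0.1632, 0.3992], [-0.2163, -0.5697, 0.7928, -0.8124], [-0.0207, -0.8092, -0.5871, 0.6685], [0.0, 0.0, 0.0, 1.0]]
```

View pics/top0.png

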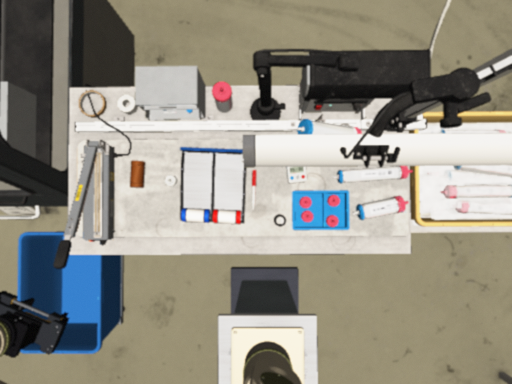

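View pics/side0.png

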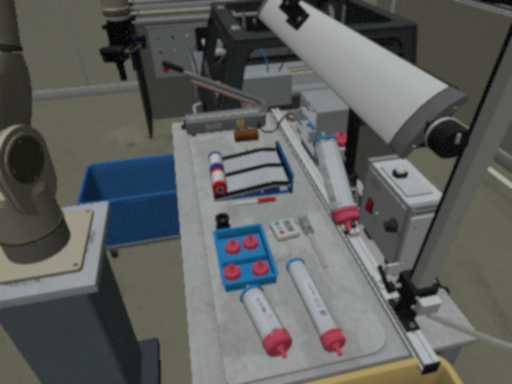

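The red roller is in the right lane, with its red caps at about (218–240, 216) in the top view. Blue is in the left lane at about (183–210, 215), and the brown roller look-alike is at (137, 174). Next I'll measure the ramp.

```bash
cat > h.py <<'E'
from bench import *
import cv2,numpy as np
from scipy.spatial.transform import Rotation as R
def ray(n,uv,z):
    q=camera_params(n);K=q["camera_matrix"];T=np.array(q["world_from_camera"])
    uv=np.atleast_2d(uv).astype(float)
    d=(np.linalg.inv(K)@np.c_[uv,np.ones(len(uv))].T).T@T[:3,:3].T
    return T[:3,3]+d*((z-T[2,3])/d[:,2])[:,None]
def cloud(n,d):
    q=camera_params(n);K=np.array(q["camera_matrix"]);T=np.array(q["world_from_camera"])
    v,u=np.mgrid[:384,:512]
    P=np.stack([(u-K[0,2])/K[0,0]*d,(v-K[1,2])/K[1,1]*d,d],-1)
    return P@T[:3,:3].T+T[:3,3]
def masks(p):
    h=cv2.cvtColor(p,cv2.COLOR_BGR2HSV);H,S,V=cv2.split(h)
    return ((H<8)|(H>172))&(S>140)&(V>80), (H>100)&(H<130)&(S>120)&(V>40)
E
python3 - <<'E'
from h import *
for n in("top","side"):
    z=np.load(f"pics/{n}0.npz");p,d=z["p"],z["d"];r,b=masks(p);C=cloud(n,d)
    for nm,m in(("red",r),("blue",b)):
        k,l,st,c=cv2.connectedComponentsWithStats(m.astype(np.uint8))
        for i in range(1,k):
            if st[i,4]<12: continue
            w=C[l==i]; w=w[np.isfinite(w).all(1)]
            md=np.median(w,0)
            if .3<md[0]<.8 and 0<md[1]<.4: print(n,nm,st[i],c[i].round(1),md.round(3),w.min(0).round(3),w.max(0).round(3))
z=np.load("pics/top0.npz");C=cloud("top",z["d"])
# lamp heights near
m=(C[...,2]>.12)&(C[...,0]>.35)&(C[...,0]<.8)&(C[...,1]<.15)&(C[...,1]>-.3)
print("lamp",C[m].min(0),C[m].max(0))
cv2.imwrite("pics/crop0.png",cv2.resize(z["p"][135:235,165:275],None,fx=6,fy=6,interpolation=cv2.INTER_CUBIC)[:600])
z=np.load("pics/side0.npz")
cv2.imwrite("pics/crop1.png",cv2.resize(z["p"][110:235,180:320],None,fx=4.8,fy=4.8,interpolation=cv2.INTER_CUBIC)[:600])
E
```

```text
top red [252 171   4  14  48] [253.8 178. ] [0.592 0.038 0.014] [0.574 0.034 0.01 ] [0.617 0.044 0.019]
top red [212 210   6  13  60] [214.4 215.7] [0.474 0.161 0.054] [0.454 0.152 0.017] [0.492 0.173 0.062]
top red [236 211   5  13  58] [237.9 216.8] [0.47  0.087 0.056] [0.451 0.081 0.044] [0.489 0.093 0.061]
top blue [181 148  61   5 174] [211.  149.8] [0.678 0.169 0.068] [0.515 0.022 0.063] [0.684 0.262 1.132]
top blue [181 208   5  13  51] [182.7 214.2] [0.48  0.259 0.053] [0.461 0.252 0.02 ] [0.498 0.272 0.061]
top blue [204 210   6  12  57] [206.3 215.7] [0.474 0.186 0.055] [0.458 0.178 0.04 ] [0.492 0.193 0.062]
side red [212 168  10   3  13] [216.4 168.7] [0.47  0.161 0.057] [0.458 0.156 0.051] [0.484 0.167 0.06 ]
side red [213 181  13  13  86] [218.9 185.8] [0.467 0.084 0.051] [0.45  0.079 0.025] [0.485 0.093 0.06 ]
side red [259 198  16   4  43] [266.4 199.4] [0.592 0.035 0.012] [ 0.399 -0.812  0.009] [0.616 0.039 0.668]
side blue [277 142  15  42 143] [284.8 162.8] [0.673 0.131 0.067] [0.667 0.059 0.038] [0.682 0.256 0.072]
side blue [211 163  12   6  33] [215.9 165.2] [0.472 0.183 0.055] [0.456 0.177 0.048] [0.49  0.194 0.059]
side blue [236 188  56  10 178] [265.6 192.1] [0.604 0.073 0.009] [ 0.399 -0.812  0.003] [0.673 0.082 0.668]
lamp [ 0.51532409 -0.29997529  0.12002691] [0.79997015 0.05253615 1.13207562]
```

View pics/crop0.png

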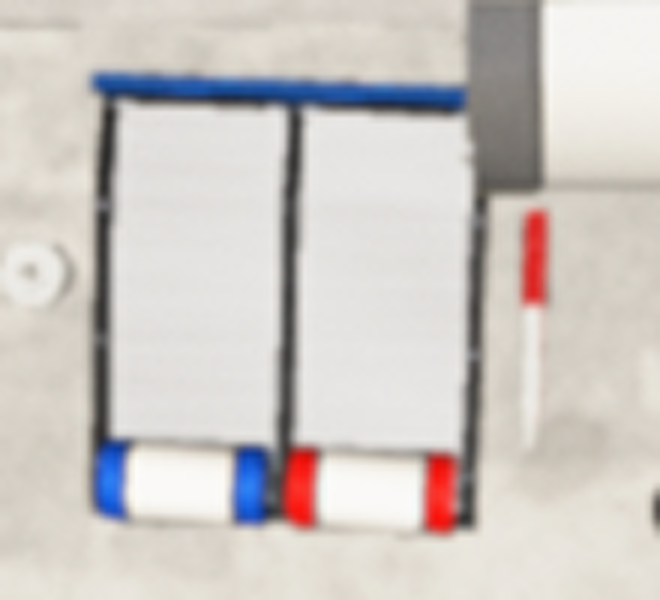

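View pics/crop1.png

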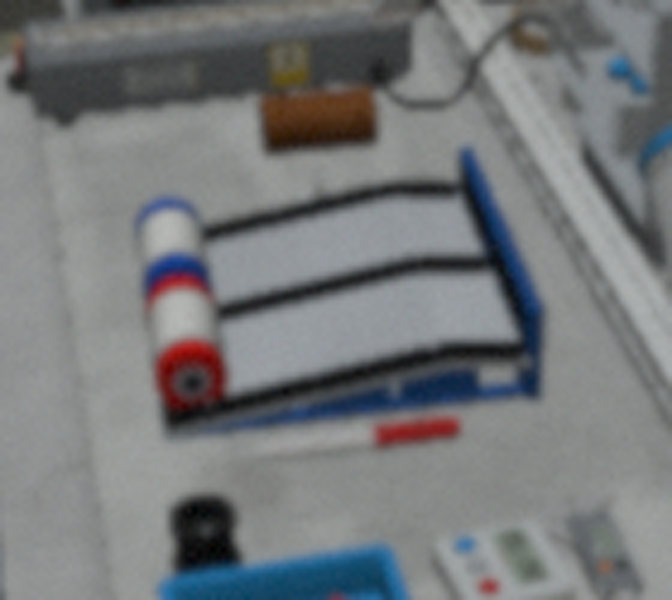

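```bash
python3 - <<'E'
from h import *
z=np.load("pics/top0.npz");p,d=z["p"],z["d"];C=cloud("top",d)
for v in (136,142,150,158,164):
    print(v,[(C[v,u]).round(3).tolist() for u in (247,252,262,300) if d[v,u]>0])
Z=np.load("pics/side0.npz");S=cloud("side",Z["d"])
m=(Z["d"]>0)&(S[...,2]>.12)&(S[...,0]>.5)&(S[...,0]<.8)&(S[...,1]<.06)&(S[...,1]>-.15)
w=S[m];print("side lamp",len(w),w.min(0),w.max(0))
for lo in np.arange(-.15,.06,.03):
    k=w[(w[:,1]>=lo)&(w[:,1]<lo+.03)]
    if len(k): print(round(lo,2),k.min(0).round(3),k.max(0).round(3))
# stop line: top of blue plate
r,b=masks(p);k,l,st,c=cv2.connectedComponentsWithStats(b.astype(np.uint8))
i=[i for i in range(1,k) if st[i,4]>120 and abs(c[i]-[211,150]).max()<6][0]
v,u=np.nonzero(l==i);W=ray("top",np.c_[u,v],.068)
f=np.polyfit(W[:,1],W[:,0],1);print("stop fit yaw deg",-np.degrees(np.arctan(f[0])),"mean",W.mean(0))
# caps
q=[]
for m,cs in((b,[(182.7,214.2),(206.3,215.7)]),(r,[(214.4,215.7),(237.9,216.8)])):
    for cc in cs: q.append(ray("top",cc,.054)[0])
q=np.array(q);f=np.polyfit(q[:,1],q[:,0],1);print(q.round(4),"roller yaw",-np.degrees(np.arctan(f[0])))
# guide bars dark: per-row columns
g=cv2.cvtColor(p,cv2.COLOR_BGR2GRAY)
for nm,(a,e) in dict(L=(178,188),M=(208,220),R=(239,248)).items():
    pts=[]
    for v in range(168,206):
        row=g[v,a:e].astype(float);w=np.clip(140-row,0,None)
        if w.sum()>20: pts.append(((w*np.arange(a,e)).sum()/w.sum(),v))
    h=[.018+ .010+ (206-y)*.0006 for _,y in pts]
    W=np.array([ray("top",t,hh)[0] for t,hh in zip(pts,h)])
    f=np.polyfit(W[:,0],W[:,1],1);print(nm,len(W),"yaw",np.degrees(np.arctan(f[0])),"y at x=.58",np.polyval(f,.58))
E
```

```text
136 [[0.628, 0.042, 0.544], [0.629, 0.033, 0.543], [0.628, 0.016, 0.544], [0.628, -0.048, 0.545]]
142 [[0.619, 0.042, 0.538], [0.619, 0.033, 0.538], [0.619, 0.016, 0.54], [0.619, -0.049, 0.538]]
150 [[0.607, 0.042, 0.53], [0.606, 0.034, 0.531], [0.607, 0.016, 0.528], [0.606, -0.05, 0.529]]
158 [[0.594, 0.034, 0.516], [0.594, 0.016, 0.515], [0.594, -0.051, 0.516]]
164 [[0.585, 0.043, 0.502], [0.585, 0.034, 0.502], [0.585, 0.016, 0.503], [0.585, -0.053, 0.501]]
side lamp 1547 [ 0.57883076 -0.1499663   0.12047856] [0.79997751 0.05270348 0.5493324 ]
-0.15 [ 0.579 -0.15   0.2  ] [ 0.8   -0.12   0.549]
-0.12 [ 0.58  -0.12   0.223] [ 0.789 -0.09   0.544]
-0.09 [ 0.58  -0.09   0.231] [ 0.701 -0.06   0.524]
-0.06 [ 0.579 -0.06   0.492] [ 0.61  -0.03   0.534]
-0.03 [ 0.579 -0.03   0.12 ] [ 0.8   -0.     0.533]
0.0 [0.579 0.    0.178] [0.8   0.03  0.528]
0.03 [0.579 0.031 0.493] [0.598 0.053 0.524]
stop fit yaw deg -2.6839427937800178 mean [0.67801964 0.16902592 0.068     ]
[[0.4794 0.2593 0.054 ]
 [0.4745 0.1857 0.054 ]
 [0.4744 0.1605 0.054 ]
 [0.4708 0.0874 0.054 ]] roller yaw -2.817183134731465
L 38 yaw -2.866312082596143 y at x=.58 0.2656981829372013
M 38 yaw -2.459198501001354 y at x=.58 0.1673840979787299
R 38 yaw -2.6580210557552766 y at x=.58 0.06852641602404469
```

Emit:
send_rows:
  steps:
    - [0,0,-6.6,0,0,0,0.3]
    - [0,0,-6.6,0,0,0,0.3]
    - [0,0,-6.6,0,0,0,0.3]
    - [0,0,0,-0.018,-0.038,0,0.3]
    - [0,0,0,-0.018,-0.038,0,0.3]
    - [0,0,0,-0.018,-0.038,0,0.3]
    - [0,0,0,-0.018,-0.038,0,0.3]
    - [0,0,0,-0.018,-0.038,0,0.3]
    - [0,0,0,-0.018,-0.038,0,0.3]
    - [0,0,0,0,0,0,0.3]
  force: 5

```text
time: 1.1
ee_pos: [0.3404, 0.3359, 0.2339]
eef_rot: [0.014, 1.0, -0.004, -0.003]
ft_force: [0.7, 0.5, -0.4]
width: 0.0308
```

```bash
cat > st.py <<'E'
from h import *
O=np.array([.568,.168]);yw=np.radians(-2.7)
ux=np.array([np.cos(yw),np.sin(yw)]);uy=np.array([-ux[1],ux[0]])
def st(t=None):
    s=read_state();p=np.array(s["ee_pos"]);M=R.from_quat(s["eef_rot"]).as_matrix()
    r=[(p[:2]-O)@ux,(p[:2]-O)@uy,p[2]]
    print("t",round(s["time"],2),"world",p.round(4),"ramp",np.round(r,4),"xang",np.degrees(np.arctan2(M[1,0],M[0,0])).round(2),"zaxis",M[:,2].round(3),"F",np.round(s["ft_force"],1),"w",round(s["width"],4))
    if t is not None:
        d=np.array(t)-r; dw=np.r_[d[0]*ux+d[1]*uy,d[2]]
        print("tool delta",(M.T@dw).round(4))
        Rt=np.c_[np.r_[-ux,0],np.r_[uy,0],[0,0,-1]]
        print("tool rot deg",np.degrees(R.from_matrix(M.T@Rt).as_rotvec()).round(2))
E
python3 -c "
from st import *
st([-.14,-.0495,.20])"
```

```text
t 1.1 world [0.3404 0.3359 0.2339] ramp [-0.2353  0.157   0.2339] xang 178.34 zaxis [-0.006 -0.008 -1.   ] F [ 0.7  0.5 -0.4] w 0.0308
tool delta [-0.0917 -0.2079  0.0351]
tool rot deg [-0.49 -0.32  1.04]
```

Emit:
send_rows:
  steps:
    - [-0.5,-0.3,1,-0.015,-0.034,0.005,0.3]
    - [0,0,0,-0.015,-0.034,0.005,0.3]
    - [0,0,0,-0.015,-0.034,0.005,0.3]
    - [0,0,0,-0.015,-0.034,0.005,0.3]
    - [0,0,0,-0.015,-0.034,0.005,0.3]
    - [0,0,0,-0.01,-0.025,0.005,0.3]
    - [0,0,0,-0.006,-0.012,0.005,0.3]
    - [0,0,0,0,0,0,0.3]
    - [0,0,0,0,0,0,0.3]
    - [0,0,0,0,0,0,0.3]

```text
time: 2.1
ee_pos: [0.4229, 0.1193, 0.1966]
eef_rot: [0.023, 1.0, 0.001, -0.001]
ft_force: [-0.8, 1.3, 1.1]
width: 0.0303
```

```bash
python3 -c "
from st import *
st([-.14,-.0495,.044])"
```

```text
t 2.1 world [0.4229 0.1193 0.1966] ramp [-0.1426 -0.0555  0.1966] xang 177.34 zaxis [-0.002  0.001 -1.   ] F [-0.8  1.3  1.1] w 0.0303
tool delta [-0.0029  0.0058  0.1526]
tool rot deg [ 0.06 -0.12  0.04]
```

Emit:
send_rows:
  steps:
    - [0,0,0,0,0.006,0.02,0.3]
    - [0,0,0,0,0,0.025,0.3]
    - [0,0,0,0,0,0.025,0.3]
    - [0,0,0,0,0,0.025,0.3]
    - [0,0,0,0,0,0.02,0.3]
    - [0,0,0,0,0,0.015,0.3]
    - [0,0,0,0,0,0.01,0.3]
    - [0,0,0,0,0,0.005,0.3]
    - [0,0,0,0,0,0,0.3]
    - [0,0,0,0,0,0,0.3]

```text
time: 3.1
ee_pos: [0.4226, 0.1378, 0.0495]
eef_rot: [0.015, 1.0, 0.003, 0.001]
ft_force: [0.2, -0.2, -0.7]
width: 0.0305
```

```bash
python3 -c "
from st import *
st([-.13,-.0495,.044])
p,d=camera('side');cv2.imwrite('pics/s1.png',cv2.resize(p[60:235,160:330],None,fx=3.4,fy=3.4,interpolation=cv2.INTER_CUBIC))
"
```

```text
t 3.1 world [0.4226 0.1378 0.0495] ramp [-0.1438 -0.037   0.0495] xang 178.26 zaxis [ 0.003  0.006 -1.   ] F [ 0.2 -0.2 -0.7] w 0.0305
tool delta [-0.0136 -0.0127  0.0054]
tool rot deg [0.35 0.14 0.96]
```

View pics/s1.png

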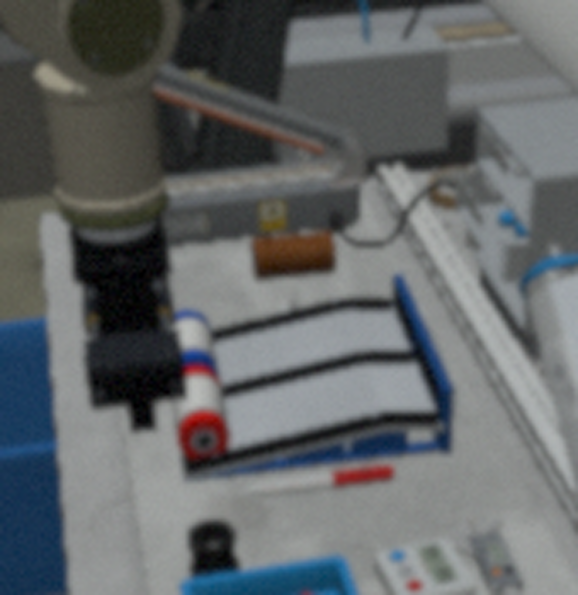

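The fingers are behind the red roller with a visible gap, and both rollers are undisturbed at the foot. Sideways drift was 12 mm, so I'll correct it before making contact.

Emit:
send_rows:
  steps:
    - [0,0,0.5,0,-0.006,0.003,0.3]
    - [0,0,0.5,0,-0.006,0.002,0.3]
    - [0,0,0,0,0,0,0.3]
    - [0,0,0,0,0,0,0.3]
    - [0,0,0,-0.002,0,0,0.3]
    - [0,0,0,-0.002,0,0,0.3]
    - [0,0,0,-0.002,0,0,0.3]
    - [0,0,0,0,0,0,0.3]
    - [0,0,0,0,0,0,0.3]
    - [0,0,0,0,0,0,0.3]

```text
time: 4.15
ee_pos: [0.4301, 0.1247, 0.0458]
eef_rot: [0.025, 1.0, 0.004, 0.003]
ft_force: [0.0, -0.2, -0.6]
width: 0.0304
```

```bash
python3 -c "
from st import *
st([-.13,-.0495,.044])
"
```

```text
t 4.15 world [0.4301 0.1247 0.0458] ramp [-0.1357 -0.0498  0.0458] xang 177.12 zaxis [ 0.006  0.008 -1.   ] F [ 0.  -0.2 -0.6] w 0.0304
tool delta [-0.0057  0.0003  0.0018]
tool rot deg [ 0.46  0.31 -0.18]
```

Emit:
send_rows:
  steps:
    - [0.2,0.2,0,-0.0015,0,0.001,0.3]
    - [0,0,0,-0.0015,0,0.001,0.3]
    - [0,0,0,-0.0015,0,0,0.3]
    - [0,0,0,-0.0015,0,0,0.3]
    - [0,0,0,-0.0015,0,0,0.3]
    - [0,0,0,-0.0015,0,0,0.3]
    - [0,0,0,-0.0015,0,0,0.3]
    - [0,0,0,-0.0015,0,-0.0002,0.3]
    - [0,0,0,-0.0015,0,-0.0002,0.3]
    - [0,0,0,-0.0015,0,-0.0002,0.3]

```text
time: 5.15
ee_pos: [0.4454, 0.124, 0.044]
eef_rot: [0.025, 1.0, 0.002, -0.0]
ft_force: [-1.5, 0.5, 0.7]
width: 0.0306
```

```bash
python3 -c "
from st import *
st([-.11,-.0495,.046])
p,d=camera('side');cv2.imwrite('pics/s2.png',cv2.resize(p[60:235,160:330],None,fx=3.4,fy=3.4,interpolation=cv2.INTER_CUBIC))
"
```

```text
t 5.15 world [0.4454 0.124  0.044 ] ramp [-0.1204 -0.0497  0.044 ] xang 177.16 zaxis [-0.     0.004 -1.   ] F [-1.5  0.5  0.7] w 0.0306
tool delta [-0.0104  0.0003 -0.002 ]
tool rot deg [ 0.22 -0.02 -0.14]
```

View pics/s2.png

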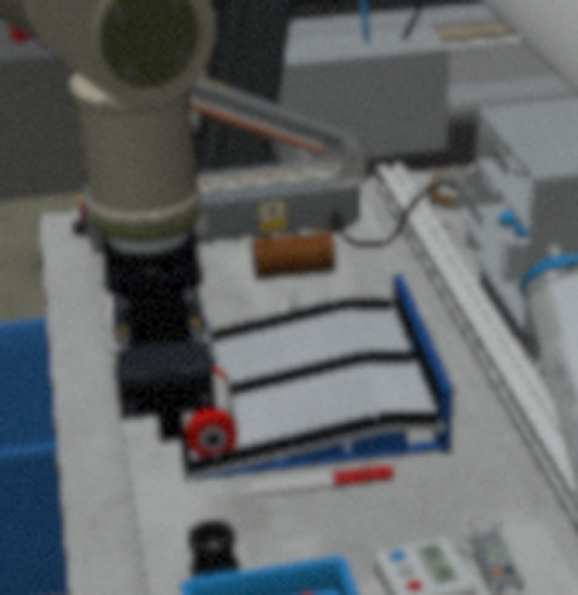

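Contact is confirmed at about 1.5 N, and the roller has left the lip by a few mm. I'll carry on pushing along the slope.

Emit:
send_rows:
  steps:
    - [0.1,0,0,-0.0015,0,-0.0003,0.3]
    - [0.1,0,0,-0.0015,0,-0.0003,0.3]
    - [0,0,0,-0.0015,0,-0.0003,0.3]
    - [0,0,0,-0.0015,0,-0.0003,0.3]
    - [0,0,0,-0.0015,0,-0.0003,0.3]
    - [0,0,0,-0.0015,0,-0.0003,0.3]
    - [0,0,0,-0.0015,0,-0.0003,0.3]
    - [0,0,0,-0.0015,0,-0.0003,0.3]
    - [0,0,0,-0.0015,0,-0.0003,0.3]
    - [0,0,0,-0.0015,0,-0.0003,0.3]

```text
time: 6.2
ee_pos: [0.4618, 0.1232, 0.0473]
eef_rot: [0.025, 1.0, 0.0, -0.0]
ft_force: [-2.0, -0.5, 0.1]
width: 0.0306
```

```bash
python3 -c "
from st import *
st([-.09,-.0495,.0495])
"
```

```text
t 6.2 world [0.4618 0.1232 0.0473] ramp [-0.104  -0.0498  0.0473] xang 177.16 zaxis [-0.  0. -1.] F [-2.  -0.5  0.1] w 0.0306
tool delta [-0.014   0.0003 -0.0022]
tool rot deg [ 0.01 -0.01 -0.14]
```

Tracking well.

Emit:
send_rows:
  steps:
    - [0,0,-0.1,-0.0018,0,-0.0003,0.3]
    - [0,0,0,-0.0018,0,-0.0003,0.3]
    - [0,0,0,-0.0018,0,-0.0003,0.3]
    - [0,0,0,-0.0018,0,-0.0003,0.3]
    - [0,0,0,-0.0018,0,-0.0003,0.3]
    - [0,0,0,-0.0018,0,-0.0003,0.3]
    - [0,0,0,-0.0018,0,-0.0003,0.3]
    - [0,0,0,-0.0018,0,-0.0003,0.3]
    - [0,0,0,-0.0018,0,-0.0003,0.3]
    - [0,0,0,-0.0018,0,-0.0003,0.3]

```text
time: 7.2
ee_pos: [0.4814, 0.1222, 0.0505]
eef_rot: [0.024, 1.0, 0.0, -0.0]
ft_force: [-1.7, 0.7, 0.9]
width: 0.0305
```

```bash
python3 -c "
from st import *
st([-.07,-.0495,.0525])
p,d=camera('side');cv2.imwrite('pics/s3.png',cv2.resize(p[60:235,160:330],None,fx=3.4,fy=3.4,interpolation=cv2.INTER_CUBIC))
"
```

```text
t 7.2 world [0.4814 0.1222 0.0505] ramp [-0.0844 -0.0498  0.0505] xang 177.26 zaxis [-0.  0. -1.] F [-1.7  0.7  0.9] w 0.0305
tool delta [-0.0144  0.0003 -0.002 ]
tool rot deg [ 0.   -0.02 -0.04]
```

View pics/s3.png

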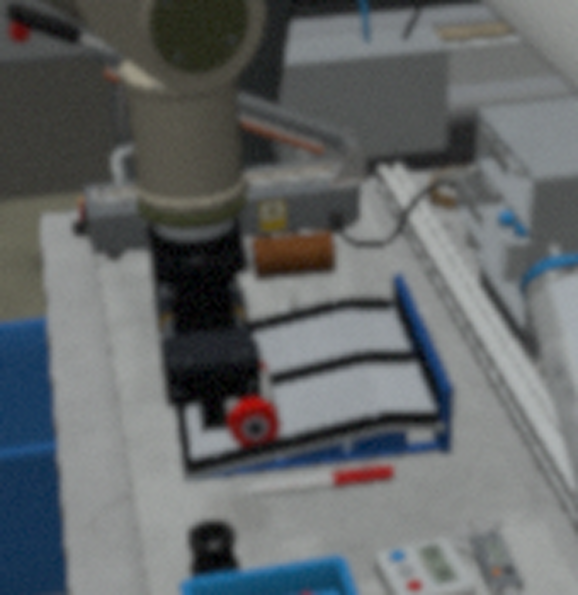

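The roller is moving up its lane, with the fingers behind it and the caps parallel to the lane. Next push.

Emit:
send_rows:
  steps:
    - [0,0,0,-0.0018,0,-0.0003,0.3]
    - [0,0,0,-0.0018,0,-0.0003,0.3]
    - [0,0,0,-0.0018,0,-0.0003,0.3]
    - [0,0,0,-0.0018,0,-0.0003,0.3]
    - [0,0,0,-0.0018,0,-0.0003,0.3]
    - [0,0,0,-0.0018,0,-0.0003,0.3]
    - [0,0,0,-0.0018,0,-0.0003,0.3]
    - [0,0,0,-0.0018,0,-0.0003,0.3]
    - [0,0,0,-0.0018,0,-0.0003,0.3]
    - [0,0,0,-0.0018,0,-0.0003,0.3]

```text
time: 8.25
ee_pos: [0.5011, 0.1212, 0.0538]
eef_rot: [0.024, 1.0, 0.0, -0.0]
ft_force: [-0.8, 0.5, -0.4]
width: 0.0304
```

Emit:
send_rows:
  steps:
    - [0,0,0,-0.0018,0,-0.0003,0.3]
    - [0,0,0,-0.0018,0,-0.0003,0.3]
    - [0,0,0,-0.0018,0,-0.0003,0.3]
    - [0,0,0,-0.0018,0,-0.0003,0.3]
    - [0,0,0,-0.0018,0,-0.0003,0.3]
    - [0,0,0,-0.0018,0,-0.0003,0.3]
    - [0,0,0,-0.0018,0,-0.0003,0.3]
    - [0,0,0,-0.0018,0,-0.0003,0.3]
    - [0,0,0,-0.0018,0,-0.0003,0.3]
    - [0,0,0,-0.0018,0,-0.0003,0.3]

```text
time: 9.25
ee_pos: [0.5207, 0.1203, 0.057]
eef_rot: [0.024, 1.0, 0.0, -0.0]
ft_force: [-0.9, -0.3, 0.7]
width: 0.031
```

```bash
python3 -c "
from st import *
st([-.03,-.0495,.059])
p,d=camera('side');cv2.imwrite('pics/s4.png',cv2.resize(p[60:235,160:330],None,fx=3.4,fy=3.4,interpolation=cv2.INTER_CUBIC))
"
```

```text
t 9.25 world [0.5207 0.1203 0.057 ] ramp [-0.045  -0.0498  0.057 ] xang 177.27 zaxis [-0.  0. -1.] F [-0.9 -0.3  0.7] w 0.031
tool delta [-0.015   0.0003 -0.002 ]
tool rot deg [ 0.   -0.01 -0.03]
```

View pics/s4.png

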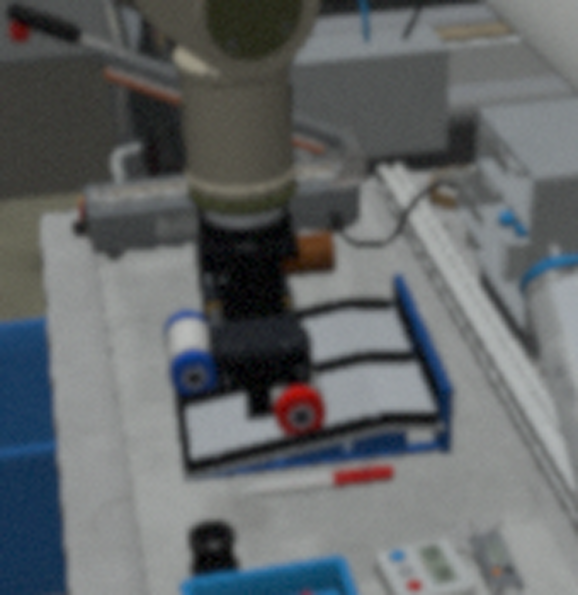

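The roller is at mid-slope, the fingers are behind it, and the blue roller is still at the lip.

Emit:
send_rows:
  steps:
    - [0,0,0,-0.0018,0,-0.0003,0.3]
    - [0,0,0,-0.0018,0,-0.0003,0.3]
    - [0,0,0,-0.0018,0,-0.0003,0.3]
    - [0,0,0,-0.0018,0,-0.0003,0.3]
    - [0,0,0,-0.0018,0,-0.0003,0.3]
    - [0,0,0,-0.0018,0,-0.0003,0.3]
    - [0,0,0,-0.0018,0,-0.0003,0.3]
    - [0,0,0,-0.0018,0,-0.0003,0.3]
    - [0,0,0,-0.0018,0,-0.0003,0.3]
    - [0,0,0,-0.0018,0,-0.0003,0.3]

```text
time: 10.3
ee_pos: [0.5404, 0.1194, 0.0603]
eef_rot: [0.024, 1.0, 0.0, -0.0]
ft_force: [-1.8, 0.7, 0.7]
width: 0.0306
```

Emit:
send_rows:
  steps:
    - [0,0,0,-0.0018,0,-0.0003,0.3]
    - [0,0,0,-0.0018,0,-0.0003,0.3]
    - [0,0,0,-0.0018,0,-0.0003,0.3]
    - [0,0,0,-0.0018,0,-0.0003,0.3]
    - [0,0,0,-0.0018,0,-0.0003,0.3]
    - [0,0,0,-0.0018,0,-0.0003,0.3]
    - [0,0,0,-0.0018,0,-0.0003,0.3]
    - [0,0,0,-0.0018,0,-0.0003,0.3]
    - [0,0,0,-0.0018,0,-0.0003,0.3]
    - [0,0,0,-0.0018,0,-0.0003,0.3]

```text
time: 11.3
ee_pos: [0.56, 0.1185, 0.0635]
eef_rot: [0.024, 1.0, -0.0, -0.0]
ft_force: [-1.4, 0.6, 0.7]
width: 0.0304
```

```bash
python3 -c "
from st import *
st([.02,-.0495,.067])
p,d=camera('side');cv2.imwrite('pics/s5.png',p)
"
```

```text
t 11.3 world [0.56   0.1185 0.0635] ramp [-0.0056 -0.0498  0.0635] xang 177.27 zaxis [-0. -0. -1.] F [-1.4  0.6  0.7] w 0.0304
tool delta [-0.0256  0.0004 -0.0035]
tool rot deg [-0.   -0.01 -0.03]
```

View pics/s5.png

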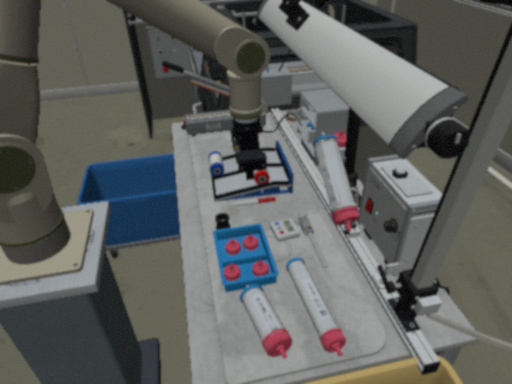

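The roller is near the crest, with its red cap at about (262,177). The wrist is getting close to the lamp's end, so I'll check the clearance from above.

```bash
python3 -c "
from st import *
p,d=camera('top');np.savez('pics/t5.npz',p=p,d=d);C=cloud('top',d)
cv2.imwrite('pics/t5.png',cv2.resize(p[110:300,165:300],None,fx=3,fy=3,interpolation=cv2.INTER_CUBIC))
for v in range(136,206,6): print(v,[C[v,u].round(2).tolist() for u in range(205,256,5)])
"
```

```text
136 [[0.73, 0.2, -0.0], [0.74, 0.18, -0.01], [0.74, 0.17, -0.01], [0.74, 0.15, -0.01], [0.74, 0.13, -0.01], [0.73, 0.12, -0.01], [0.73, 0.1, -0.01], [0.74, 0.08, -0.01], [0.63, 0.05, 0.54], [0.63, 0.04, 0.55], [0.63, 0.03, 0.54]]
142 [[0.71, 0.2, -0.0], [0.71, 0.18, 0.01], [0.71, 0.17, 0.0], [0.71, 0.15, -0.0], [0.71, 0.13, 0.0], [0.71, 0.12, -0.0], [0.71, 0.1, -0.0], [0.71, 0.08, 0.0], [0.62, 0.05, 0.54], [0.62, 0.04, 0.54], [0.62, 0.03, 0.54]]
148 [[0.68, 0.19, 0.07], [0.68, 0.17, 0.07], [0.69, 0.17, -0.0], [0.69, 0.15, -0.0], [0.69, 0.13, 0.0], [0.69, 0.12, -0.0], [0.69, 0.1, 0.0], [0.69, 0.08, 0.0], [0.61, 0.05, 0.53], [0.61, 0.04, 0.53], [0.61, 0.03, 0.53]]
154 [[0.67, 0.19, 0.03], [0.67, 0.18, 0.03], [0.67, 0.16, 0.04], [0.52, 0.02, 1.13], [0.67, 0.13, 0.03], [0.67, 0.11, 0.03], [0.67, 0.1, 0.03], [0.67, 0.08, 0.05], [0.6, 0.05, 0.52], [0.6, 0.04, 0.52], [0.6, 0.03, 0.52]]
160 [[0.65, 0.19, 0.04], [0.6, 0.12, 0.41], [0.6, 0.11, 0.42], [0.6, 0.1, 0.43], [0.6, 0.09, 0.44], [0.6, 0.08, 0.44], [0.65, 0.1, 0.04], [0.65, 0.08, 0.04], [0.59, 0.05, 0.51], [0.59, 0.04, 0.51], [0.59, 0.0
[... 871 characters left out ...]
05, 0.16], [0.57, 0.03, 0.16]]
190 [[0.54, 0.13, 0.47], [0.54, 0.12, 0.47], [0.54, 0.11, 0.47], [0.54, 0.1, 0.47], [0.54, 0.09, 0.46], [0.54, 0.08, 0.47], [0.54, 0.07, 0.47], [0.54, 0.06, 0.39], [0.55, 0.06, 0.16], [0.55, 0.05, 0.16], [0.55, 0.03, 0.16]]
196 [[0.53, 0.12, 0.47], [0.53, 0.11, 0.48], [0.53, 0.1, 0.48], [0.53, 0.1, 0.48], [0.53, 0.09, 0.47], [0.53, 0.08, 0.47], [0.53, 0.07, 0.47], [0.53, 0.06, 0.39], [0.53, 0.06, 0.16], [0.53, 0.05, 0.16], [0.53, 0.03, 0.16]]
202 [[0.52, 0.12, 0.48], [0.52, 0.11, 0.49], [0.52, 0.1, 0.49], [0.52, 0.09, 0.48], [0.52, 0.09, 0.48], [0.52, 0.08, 0.48], [0.52, 0.07, 0.47], [0.52, 0.06, 0.43], [0.52, 0.07, 0.0], [0.52, 0.05, -0.0], [0.52, 0.03, 0.01]]
```

View pics/t5.png

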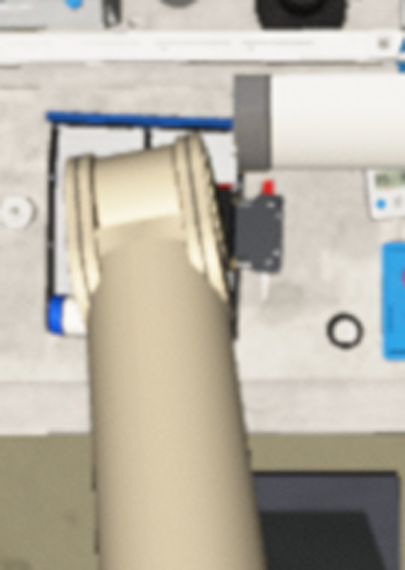

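The forearm's right side is at y≈0.06 and the lamp's end is at y≈0.05, so the margin is thin. I'll lean the wrist about 5° to the left, about the tool's x axis. That keeps the finger faces square behind the roller, and I can keep pushing slowly while doing it.

Emit:
send_rows:
  steps:
    - [0.6,0,0,-0.001,0,-0.0001,0.3]
    - [0.6,0,0,-0.001,0,-0.0001,0.3]
    - [0.6,0,0,-0.001,0,-0.0001,0.3]
    - [0.6,0,0,-0.001,0,-0.0001,0.3]
    - [0.6,0,0,-0.001,0,-0.0002,0.3]
    - [0.6,0,0,-0.001,0,-0.0002,0.3]
    - [0.6,0,0,-0.001,0,-0.0002,0.3]
    - [0.6,0,0,-0.001,0,-0.0002,0.3]
    - [0.4,0,0,-0.001,0,-0.0002,0.3]
    - [0,0,0,-0.001,0,-0.0002,0.3]

```text
time: 12.4
ee_pos: [0.5707, 0.1187, 0.0652]
eef_rot: [0.023, 0.998, -0.05, -0.001]
ft_force: [-1.0, 0.0, 2.0]
width: 0.0304
```

```bash
python3 -c "
from st import *
st([.0275,-.0495,.068]); print(np.round(read_state()['joint_positions'],2))
p,d=camera('top');C=cloud('top',d)
for v in range(160,206,6):
  w=[C[v,u] for u in range(200,250) if .35<C[v,u][2]<.497 and C[v,u][1]>.0]
  print(v,min(w,key=lambda a:a[1]).round(3) if w else None)
p,d=camera('side');cv2.imwrite('pics/s6.png',cv2.resize(p[60:235,160:330],None,fx=3.4,fy=3.4,interpolation=cv2.INTER_CUBIC))
"
```

```text
t 12.4 world [0.5707 0.1187 0.0652] ramp [ 0.005  -0.0491  0.0652] xang 177.32 zaxis [-0.005 -0.099 -0.995] F [-1.  0.  2.] w 0.0304
tool delta [-0.0225 -0.0006 -0.0028]
tool rot deg [-5.69 -0.01  0.02]
[-0.6   0.43  0.33  1.75 -0.05  1.01  1.25]
160 [0.607 0.106 0.383]
166 [0.582 0.042 0.495]
172 [0.582 0.098 0.374]
178 [0.568 0.095 0.384]
184 [0.555 0.092 0.392]
190 [0.542 0.091 0.386]
196 [0.529 0.088 0.395]
202 [0.516 0.085 0.403]
```

View pics/s6.png

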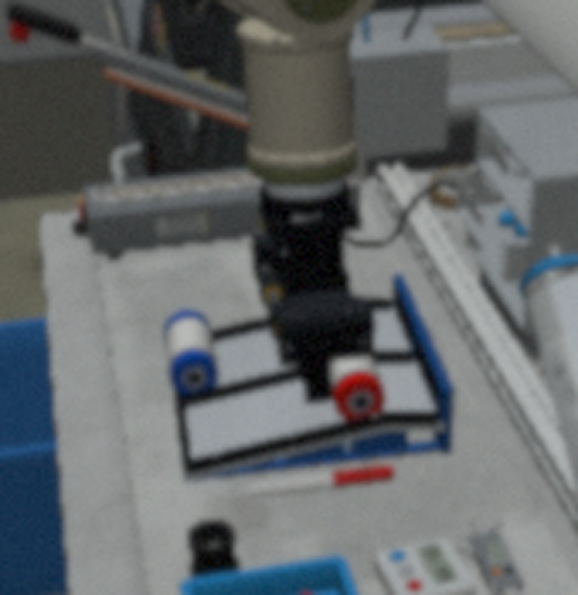

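There is now about 40 mm of lamp clearance. The roller is just below the crest with the fingers in contact, so I'll go over the crest slowly.

Emit:
send_rows:
  steps:
    - [0,0,0,-0.0013,0,-0.0002,0.3]
    - [0,0,0,-0.0013,0,-0.0002,0.3]
    - [0,0,0,-0.0013,0,-0.0002,0.3]
    - [0,0,0,-0.0013,0,-0.0002,0.3]
    - [0,0,0,-0.0013,0,-0.0002,0.3]
    - [0,0,0,-0.0013,0,-0.0002,0.3]
    - [0,0,0,-0.0013,0,-0.0002,0.3]
    - [0,0,0,-0.0013,0,-0.0002,0.3]
    - [0,0,0,-0.0013,0,-0.0002,0.3]
    - [0,0,0,-0.0013,0,-0.0002,0.3]

```text
time: 13.5
ee_pos: [0.5848, 0.1173, 0.0674]
eef_rot: [0.024, 0.998, -0.049, -0.001]
ft_force: [-1.7, 0.2, 0.0]
width: 0.0307
```

```bash
python3 -c "
from st import *
st([.0505,-.0495,.068])
"
```

```text
t 13.5 world [0.5848 0.1173 0.0674] ramp [ 0.0192 -0.0498  0.0674] xang 177.24 zaxis [-0.005 -0.098 -0.995] F [-1.7  0.2  0. ] w 0.0307
tool delta [-0.0313  0.0003 -0.0006]
tool rot deg [-5.65 -0.01 -0.06]
```

Emit:
send_rows:
  steps:
    - [0,0,0,-0.001,0,-0.0001,0.3]
    - [0,0,0,-0.001,0,-0.0001,0.3]
    - [0,0,0,-0.001,0,-0.0001,0.3]
    - [0,0,0,-0.001,0,-0.0001,0.3]
    - [0,0,0,-0.001,0,-0.0001,0.3]
    - [0,0,0,-0.001,0,0,0.3]
    - [0,0,0,-0.001,0,0,0.3]
    - [0,0,0,-0.001,0,0,0.3]
    - [0,0,0,-0.001,0,0,0.3]
    - [0,0,0,-0.001,0,0,0.3]

```text
time: 14.5
ee_pos: [0.5965, 0.1168, 0.0681]
eef_rot: [0.024, 0.998, -0.049, -0.0]
ft_force: [-0.5, 0.4, 0.7]
width: 0.0303
```

```bash
python3 -c "
from st import *
st([.0505,-.0495,.068])
p,d=camera('side');cv2.imwrite('pics/s7.png',cv2.resize(p[60:235,160:330],None,fx=3.4,fy=3.4,interpolation=cv2.INTER_CUBIC))
"
```

```text
t 14.5 world [0.5965 0.1168 0.0681] ramp [ 0.0309 -0.0498  0.0681] xang 177.23 zaxis [-0.003 -0.098 -0.995] F [-0.5  0.4  0.7] w 0.0303
tool delta [-0.0196  0.0004  0.0001]
tool rot deg [-5.64  0.09 -0.07]
```

View pics/s7.png

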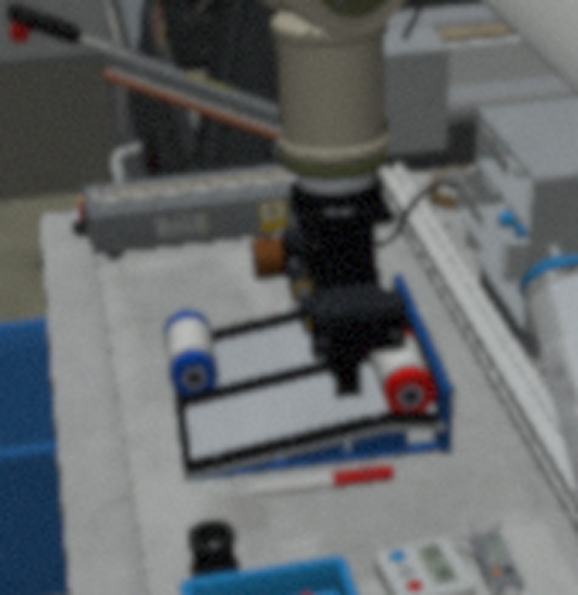

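The roller has passed the crest and rolled towards the stop, with a small gap to the fingers. I'll follow gently, stopping short of contact, and check that it is at rest.

Emit:
send_rows:
  steps:
    - [0,0,0,-0.0012,0,0,0.3]
    - [0,0,0,-0.0012,0,0,0.3]
    - [0,0,0,-0.0012,0,0,0.3]
    - [0,0,0,-0.0012,0,0,0.3]
    - [0,0,0,-0.0012,0,0,0.3]
    - [0,0,0,-0.0012,0,0,0.3]
    - [0,0,0,-0.0012,0,0,0.3]
    - [0,0,0,-0.0012,0,0,0.3]
    - [0,0,0,0,0,0,0.3]
    - [0,0,0,0,0,0,0.3]

```text
time: 15.55
ee_pos: [0.6072, 0.1162, 0.0681]
eef_rot: [0.024, 0.998, -0.049, -0.0]
ft_force: [-0.2, -0.4, -0.2]
width: 0.0305
```

```bash
cat > m.py <<'E'
from st import *
import sys
st([-.02,-.0495,.15])
for n in sys.argv[2:]:
    p,d=camera(n);r,b=masks(p);C=cloud(n,d)
    q=p[60:235,160:330] if n=="side" else p[120:260,150:290]
    cv2.imwrite(f'pics/{n}{sys.argv[1]}.png',cv2.resize(q,None,fx=3.4,fy=3.4,interpolation=cv2.INTER_CUBIC))
    for nm,m in(("red",r),("blue",b)):
        k,l,s_,c=cv2.connectedComponentsWithStats(m.astype(np.uint8))
        for i in range(1,k):
            if s_[i,4]<12: continue
            md=np.median(C[l==i],0);rr=[(md[:2]-O)@ux,(md[:2]-O)@uy,md[2]]
            if abs(rr[0])<.14 and abs(rr[1])<.15: print(n,nm,s_[i,4],c[i].round(1),"ramp",np.round(rr,4))
E
python3 m.py 8 side
```

```text
t 15.55 world [0.6072 0.1162 0.0681] ramp [ 0.0416 -0.0499  0.0681] xang 177.23 zaxis [-0.003 -0.098 -0.995] F [-0.2 -0.4 -0.2] w 0.0305
tool delta [ 0.0614 -0.0078 -0.0816]
tool rot deg [-5.65  0.09 -0.07]
side red 91 [280.  172.7] ramp [ 0.0788 -0.0891  0.0708]
side red 43 [266.4 199.4] ramp [ 0.0324 -0.1322  0.0129]
side blue 83 [287.6 168.9] ramp [ 0.1074 -0.0807  0.0671]
side blue 91 [216.2 168.8] ramp [-0.0993  0.0092  0.0476]
side blue 177 [265.5 192.1] ramp [ 0.0401 -0.0928  0.009 ]
```

View pics/side8.png

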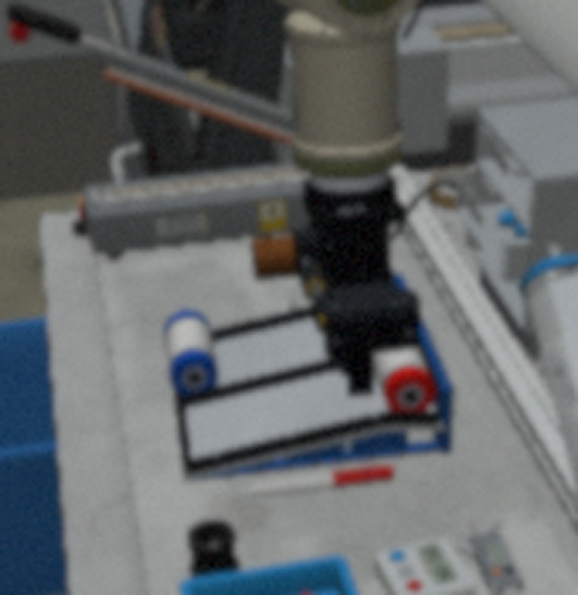

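The roller is at rest against the stop and the force is near zero. Now I'll back off, then go up.

Emit:
send_rows:
  steps:
    - [0,0,0,0.008,0,0,0.3]
    - [0,0,0,0.012,0,0,0.3]
    - [0,0,0,0.012,0,-0.005,0.3]
    - [0,0,0,0.012,0,-0.015,0.3]
    - [0,0,0,0.012,0,-0.02,0.3]
    - [0,0,0,0.012,0,-0.02,0.3]
    - [0,0,0,0.012,0,-0.02,0.3]
    - [0,0,0,0.012,0,-0.02,0.3]
    - [0,0,0,0.012,0,-0.015,0.3]
    - [0,0,0,0.005,0,-0.005,0.3]

```text
time: 16.6
ee_pos: [0.4882, 0.1337, 0.1925]
eef_rot: [0.024, 0.999, -0.049, -0.001]
ft_force: [0.5, -0.2, 0.4]
width: 0.03
```

Emit:
send_rows:
  steps:
    - [0,0,0,0.015,0,0,0.3]
    - [0,0,0,0.02,0,0,0.3]
    - [0,0,0,0.02,0,0,0.3]
    - [0,0,0,0.02,0,0,0.3]
    - [0,0,0,0.015,0,0,0.3]
    - [0,0,0,0.005,0,0,0.3]
    - [0,0,0,0,0,0,0.3]
    - [0,0,0,0,0,0,0.3]
    - [0,0,0,0,0,0,0.3]
    - [0,0,0,0,0,0,0.3]

```text
time: 17.6
ee_pos: [0.389, 0.1372, 0.1914]
eef_rot: [0.024, 0.999, -0.049, -0.001]
ft_force: [0.4, -0.4, -0.2]
width: 0.0305
```

```bash
python3 m.py 9 side top
```

```text
t 17.6 world [0.389  0.1372 0.1914] ramp [-0.1773 -0.0392  0.1914] xang 177.28 zaxis [-0.003 -0.097 -0.995] F [ 0.4 -0.4 -0.2] w 0.0305
tool delta [-0.1573 -0.0062  0.0424]
tool rot deg [-5.57  0.07 -0.02]
side red 92 [279.8 172.9] ramp [ 0.0783 -0.0893  0.0714]
side red 42 [266.4 199.5] ramp [ 0.0297 -0.1319  0.0128]
side blue 121 [285.  162.6] ramp [ 0.1068 -0.0385  0.0676]
side blue 95 [216.3 168.9] ramp [-0.0973  0.0089  0.0457]
side blue 181 [265.5 192.1] ramp [ 0.0407 -0.093   0.009 ]
top red 65 [216.1 159. ] ramp [ 0.0808 -0.0116  0.0754]
top red 57 [239.7 159.6] ramp [ 0.0836 -0.0846  0.0758]
top red 47 [253.8 177.9] ramp [ 0.029  -0.1293  0.014 ]
top blue 172 [210.8 149.7] ramp [0.1094 0.0062 0.0687]
top blue 51 [182.7 214.2] ramp [-0.0921  0.086   0.0543]
top blue 58 [206.2 215.7] ramp [-0.095   0.0136  0.0556]
```

View pics/side9.png

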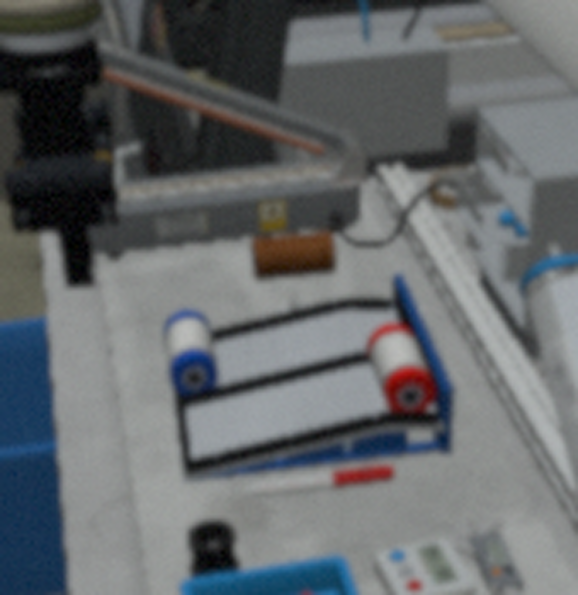

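View pics/top9.png

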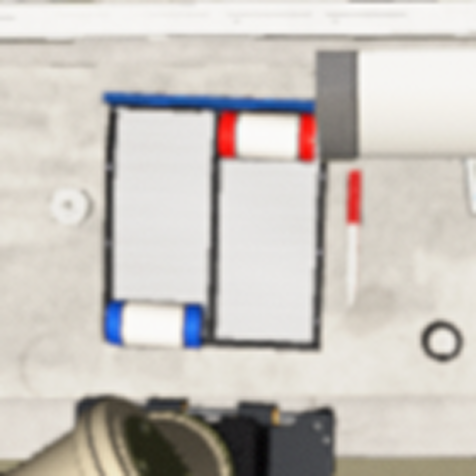

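The red roller lies against the stop at ramp x≈0.082 and the blue one is still at the foot. The cap, marker and loupe haven't moved, and the arm is clear.

```bash
python3 -c "
from bench import close_job
print(close_job())"
```

```text
the job is handed in; nothing more can be done
None
```

I pushed the red-ended roller up the right-hand lane with both fingertips behind it, jaws about 30 mm apart. It went over the crest into the pocket, and I then backed the arm off and handed the job in at about 18 s.

- **Final position:** the last camera views put the roller's centre at ramp x ≈ 0.082 m, square in its lane against the stop. It had not moved between the view before I backed off and the view after.
- **Other objects:** the blue roller is still at the foot lip, and the marker is where it started. The white cap and loupe look undisturbed in the final pictures. I did not measure the objects further right, but the arm never went near them.
- **Forces:** the highest reading I saw while pushing was about 2 N, read at the end of each one-second move. After backing off, the reading was about 0.5 N, which is sensor noise.

- **Sideways drift:** the tool drifted 12 mm sideways during the descent, and I corrected that before touching the roller.
- **Lamp clearance:** near the crest the forearm came within about 10 mm of the lamp. I leaned the wrist about 5.6° to the left, which gave roughly 40 mm of clearance.
- **Last 20 mm:** past the crest the roller rolled to the stop by itself, as the task described. The fingertips followed but stayed about 10 mm behind it.

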